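# Match the espresso cups to their saucers

## Robot

A 6-joint arm with a two-finger parallel gripper is mounted at the origin on the work surface. World frame = base frame: x ahead of the robot, y to its left, z up, the work surface at z = 0. Lengths are in m, angles in rad, forces in N, time in s.
With the tool pointing down it reaches from about 0.25 to 0.775 m from the base axis. Payload 4 kg.
Tool frame: the origin (TCP) lies at the very end of the fingers, on their centre line; the grasp point (between the pads) lies 19 mm behind it; z points along the fingers, y is the line along which they close (so a half turn about z gives the same grasp; the last joint's range is limited). The gripper opens to 94 mm and grips with 3 to 60 N. Pads are 16 mm wide; open, the fingers measure 119 mm over their backs; the gripper's body (75 mm by 177 mm) begins 78 mm behind the grasp point.
Start: joints at [-1.263, 0.087, 1.371, -0, 1.684, -0.103], TCP at [0.22, -0.504, 0.166] pointing down, gripper open.
Joint ranges: [-3.1, 3.1], [-0.76, 2.03], [0.27, 2.55], [-1.08, 4.22], [0.17, 2.65], [-2.57, 2.57]. Speed limits (rad/s): [2.79, 2.79, 3.14, 3.14, 3.14, 3.14].

## Interface

Orientations are given as [roll, pitch, yaw] about the fixed x, y, z axes, in that order (R = Rz(yaw) Ry(pitch) Rx(roll)).
In Python, from bench import robot gives the robot as it stands. The module is installed in compiled form; this text tells all that it offers.
- The arm moves only by the tool move_arm, never from a script. Its argument "deltas" is one flat list of numbers, 7 for each row, row after row: the turn, a rotation vector about the tool's x, y, z in rad, then the shift along the tool's x, y, z in cm, then the closure, from -1 (fully open) to 1 (shut). A call has 1 to 8 rows; each row is the pose to reach, as a shift and turn from the pose commanded when the call began, along the tool's axes at that moment; what a row does not reach only later rows make up. A row lasts 1/10 s, in which the tool goes at most 50 mm and 8.59 degrees, less where a joint would pass 70% of its speed; a pose out of reach is approached as far as the arm can. A call with a gripper value outside its range is refused whole. The fingers move at their own pace and stop on an object; the grip force is fixed at half the most. Time passes only in rows, so rows that repeat a pose let the fingers close. It gives the time, the measured TCP pose, the force, the opening and the grip force at its end, in the units of the state.
- robot.get_obs(): the state, without advancing time (a new reading comes with each control period).
- robot.snapshot(name): name is "side" or "top" or "wrist"; returns a dict with "image" (420x560x3 uint8, red, green, blue), "depth" (420x560 float32, m along the optical axis (not along the pixel's ray), 0 where there is no reading), "fov_y" (degrees; the focal length in pixels is half the picture's height over the tangent of half this angle, whatever the lens; pixels are square), "cx", "cy" (the principal point, pixels), "origin" and "orientation" of the camera in the world; the wrist camera has in their place "T_tool_cam" (4x4, takes a point from camera to tool coordinates, whose origin is the TCP and whose axes are the flange's). Camera axes: x right, y up, looking along -z (the intrinsics and any distortion apply to the point x, -y, -z); pixel columns grow to the right and rows downward; lengths in m; the calibration is good to about 2 mm. A picture is of the moment at which its call begins: read the wrist's pose just before it.
- robot.close_job(): hands the job in; it is judged then, once.
The state is a dict: "time": time; "joint_positions": joint angles; "qvel": joint speeds; "joint_torque": joint torques, N m; "tool_pos": TCP position; "ee_rot": TCP orientation; "wrist_force": force on the tool from outside, world axes, zero at the start; "wrist_torque": the same for the moment, N m; "width": finger opening in m; "finger_force": force on a finger pad.
Only numpy, scipy, OpenCV 4.12 (cv2) and the standard library are available. Lean on these libraries where they do the work, as an engineer would, in place of code of your own. Each camera call takes 0.05 s, during which the arm holds its last target. There are 200 camera calls.

## Task

Lay out the tasting flight: set each of the four espresso cups gently and upright in the middle of the saucer of its own colour (white, black, green, brick-red). Leave the saucers, the small steel jug and the tamper where they stand, and don't drop a cup or tip it over.

Things in the scene. Friction and masses are not known exactly. Their poses are not given: they have to be found in the camera images.
- cup_white_mid (a point): white glazed espresso cup, round, open-topped, no handle; 58 mm outside diameter (straight sides from 16 mm up, tapering below to a 44 mm foot), 75 mm tall, wall 4 mm, 0.12 to 0.26 kg, standing loose on the bar at the start. The point is at the centre of the cup, half-way up (37.5 mm above its foot); z is up along the cup, x and y have no meaning
- saucer_white_well (a point): white glazed saucer, round, 112 mm across, lying loose on the bar, 0.25 kg; its flat middle, about 80 mm across, is 6 mm above the bar, and its rim rises to 12 mm. The point is the middle of the flat top face, where the cup's foot goes; z is up
- cup_black_mid (a point): black glazed espresso cup, round, open-topped, no handle; 58 mm outside diameter (straight sides from 16 mm up, tapering below to a 44 mm foot), 75 mm tall, wall 4 mm, 0.12 to 0.26 kg, standing loose on the bar at the start. The point is at the centre of the cup, half-way up (37.5 mm above its foot); z is up along the cup, x and y have no meaning
- saucer_black_well (a point): black glazed saucer, round, 112 mm across, lying loose on the bar, 0.25 kg; its flat middle, about 80 mm across, is 6 mm above the bar, and its rim rises to 12 mm. The point is the middle of the flat top face, where the cup's foot goes; z is up
- cup_green_mid (a point): green glazed espresso cup, round, open-topped, no handle; 58 mm outside diameter (straight sides from 16 mm up, tapering below to a 44 mm foot), 75 mm tall, wall 4 mm, 0.12 to 0.26 kg, standing loose on the bar at the start. The point is at the centre of the cup, half-way up (37.5 mm above its foot); z is up along the cup, x and y have no meaning
- saucer_green_well (a point): green glazed saucer, round, 112 mm across, lying loose on the bar, 0.25 kg; its flat middle, about 80 mm across, is 6 mm above the bar, and its rim rises to 12 mm. The point is the middle of the flat top face, where the cup's foot goes; z is up
- cup_red_mid (a point): brick-red glazed espresso cup, round, open-topped, no handle; 58 mm outside diameter (straight sides from 16 mm up, tapering below to a 44 mm foot), 75 mm tall, wall 4 mm, 0.12 to 0.26 kg, standing loose on the bar at the start. The point is at the centre of the cup, half-way up (37.5 mm above its foot); z is up along the cup, x and y have no meaning
- saucer_red_well (a point): brick-red glazed saucer, round, 112 mm across, lying loose on the bar, 0.25 kg; its flat middle, about 80 mm across, is 6 mm above the bar, and its rim rises to 12 mm. The point is the middle of the flat top face, where the cup's foot goes; z is up
- jug_mid (a point): small plain steel milk jug, 50 mm across, 60 mm tall, with a wire handle to its own +y that makes it reach 41 mm from its axis; loose, 0.15 kg, stays where it is. The point is on its axis half-way up (30 mm)
- tamper_mid (a point): coffee tamper, steel foot 57 mm across and dark wooden handle, 80 mm tall, standing upright; loose, 0.35 kg, stays where it is. The point is on its axis half-way up (40 mm). An amber sugar jar with a wooden cap, 42 mm across and 70 mm tall, not listed, also stands among the cups, its axis at least 100 mm from the centre of any cup or saucer
Things that resemble listed ones, but are neither listed nor needed, are in the scene too. Leave any purple or yellow look-alike of the part that bears cup_white_mid alone.

How it is judged:
At the end, for the whole second after the job is handed in: Each cup stands upright (within 0.1 rad) and at rest on the flat middle of the saucer of its own colour, its axis within 14 mm of the saucer's middle (horizontal distance between cup_white_mid and saucer_white_well below 0.014 m and z of cup_white_mid in the frame of saucer_white_well between 0.032 and 0.043 m and angle between each of cup_white_mid, cup_black_mid, cup_green_mid, cup_red_mid's own z axis and vertical below 0.1 rad and linear speed of each of cup_white, cup_black, cup_green, cup_red below 0.02 m/s and horizontal distance between cup_black_mid and saucer_black_well below 0.014 m and z of cup_black_mid in the frame of saucer_black_well between 0.032 and 0.043 m and horizontal distance between cup_green_mid and saucer_green_well below 0.014 m and z of cup_green_mid in the frame of saucer_green_well between 0.032 and 0.043 m and horizontal distance between cup_red_mid and saucer_red_well below 0.014 m and z of cup_red_mid in the frame of saucer_red_well between 0.032 and 0.043 m); the robot touches nothing.
It fails at once if a saucer is shifted by more than 30 mm (distance of any of saucer_white_well, saucer_black_well, saucer_green_well, saucer_red_well from where it was at the start of the episode above 0.03 m).
It fails at once if the steel jug or the tamper is shifted by more than 20 mm (distance of any of jug_mid, tamper_mid from where it was at the start of the episode above 0.02 m).
It fails at once if a cup is tipped over (more than 45 degrees) (angle between any of cup_white_mid, cup_black_mid, cup_green_mid, cup_red_mid's own z axis and vertical above 0.785 rad).
It fails at once if a cup is dropped (moving faster than 0.45 m/s with no finger on it, as in a fall of about 10 mm) ((contact force between cup_white and the fingers below 0.02 N and linear speed of cup_white above 0.45 m/s) or (contact force between cup_black and the fingers below 0.02 N and linear speed of cup_black above 0.45 m/s) or (contact force between cup_green and the fingers below 0.02 N and linear speed of cup_green above 0.45 m/s) or (contact force between cup_red and the fingers below 0.02 N and linear speed of cup_red above 0.45 m/s)).
It also fails if it takes over 93 s, if anything falls off the work surface, if the arm or the gripper's body presses on something with over 40 N, if the wrist force passes 120 N, or if a joint passes its speed limit or range.

## Working session

There is one attempt and no reset: what is moved stays moved. The work goes in short steps, Python scripts to look and compute and a tool call to move; the robot and the scene stay as the last step left them, time stands still between calls to the robot, and variables do not carry over. Pictures are saved under pics/ and viewed, at most 14 in all, crops included, and the job is handed in when it is done.

Besides the shell and the picture viewer there is one more tool, called after "Call:" in YAML: its name, and indented under it one key for each argument. move_arm: Moves the arm, as the interface text tells. Its arguments: {"type":"object","properties":{"deltas":{"type":"array","items":{"type":"number"}}},"required":["deltas"]}

```bash
mkdir -p pics
cat > h.py <<'E'
import numpy as np, cv2
from scipy.spatial.transform import Rotation as R
from bench import robot
def cloud(s,T=None):
    d=s["depth"]; H,W=d.shape; f=H/2/np.tan(np.radians(s["fov_y"])/2)
    v,u=np.mgrid[:H,:W]
    P=np.stack([(u-s["cx"])/f*d,-(v-s["cy"])/f*d,-d],-1)
    if T is None:
        o=np.array(s["orientation"],float)
        M=o if o.shape==(3,3) else R.from_euler("xyz",o).as_matrix() if o.size==3 else None
        t=np.array(s["origin"])
    else: M,t=T[:3,:3],T[:3,3]
    Q=P@M.T+t; Q[d==0]=np.nan
    return Q
E
python3 - <<'E'
from h import *
print(robot.get_obs())
for n in ("top","side"):
    s=robot.snapshot(n); print(n,{k:v for k,v in s.items() if k not in("image","depth")})
    cv2.imwrite(f"pics/{n}.png",s["image"][...,::-1]); np.savez(f"{n}.npz",**s)
E
```

```text
{'time': 0.0, 'joint_positions': array([-1.26310555e+00,  8.79516765e-02,  1.37220622e+00, -2.81062355e-05,
        1.68355984e+00, -1.03084355e-01]), 'qvel': array([ 1.90589764e-04, -1.83414664e-05, -1.03761845e-03, -4.88626503e-04,
       -1.42792328e-03,  6.38971174e-04]), 'joint_torque': array([ 4.54821002e-04, -3.40183353e+01, -3.02424037e+01,  7.16809463e-02,
        3.29589285e-02, -1.58921021e-04]), 'tool_pos': array([ 0.21943579, -0.5036705 ,  0.16523042]), 'ee_rot': array([-3.13947598e+00, -1.90888965e-04,  4.10771795e-01]), 'wrist_force': array([-0.4134236 , -0.30781489,  0.29063229]), 'wrist_torque': array([ 0.00970727,  0.05936061, -0.03307144]), 'finger_force': 0.0, 'width': 0.09415100984961315}
top {'fov_y': 44.23477374228734, 'cx': 279.0870458026285, 'cy': 211.57717263800495, 'origin': array([0.39328689, 0.00363081, 1.3801137 ]), 'orientation': array([ 0.12032183,  0.00649889, -1.54289142])}
side {'fov_y': 43.59695599553807, 'cx': 268.9214925569448, 'cy': 203.18848492705015, 'origin': array([ 1.39523707, -0.81816146,  0.84227746]), 'orientation': array([ 0.98688   , -0.01848868,  0.8150383 ])}
```

View pics/top.png

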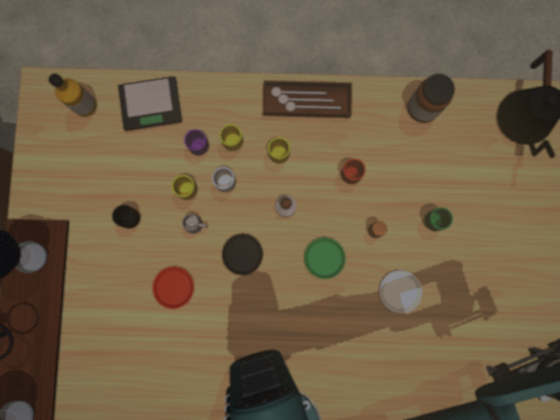

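View pics/side.png

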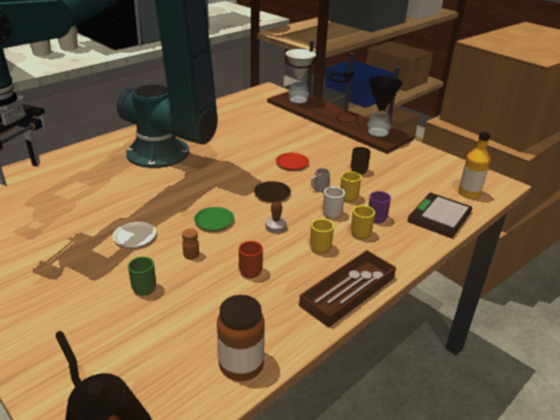

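Top view: the cups are white (224,179), black (126,216), green (438,218) and red (352,171). The saucers are white (400,291), black (242,254), green (325,258) and red (173,287). The purple cup (197,142) and yellow cups (231,137), (278,149), (185,186) are look-alikes to leave alone. The jug is at (193,222), the tamper at (285,205) and the jar at (377,229).

```bash
cat > m.py <<'E'
from h import *
from scipy.optimize import least_squares
s=dict(np.load("top.npz")); s={k:(v.item() if v.ndim==0 else v) for k,v in s.items()}
Q=cloud(s); t=np.load("side.npz"); S=cloud({k:t[k] for k in t})
tab=Q[230:240,60:480].reshape(-1,3); print("table z",np.nanmedian(Q[200:400:5,80:200,2]),np.nanmedian(S[:,:,2]))
def fit(p,r=None):
    g=lambda c:np.hypot(p[:,0]-c[0],p[:,1]-c[1])-(c[2] if r is None else r)
    x0=list(p[:,:2].mean(0))+([0.03] if r is None else [])
    return least_squares(g,x0,loss="soft_l1",f_scale=.002).x
seeds=dict(cw=(224,179),ck=(126,216),cg=(438,218),cr=(352,171),pur=(197,142),y1=(231,137),y2=(278,149),y3=(185,186),jug=(193,222),tamp=(285,205),jar=(377,229))
for n,(u,v) in seeds.items():
    for nm,C in (("top",Q),("side",S)):
        if nm=="top":
            b=C[v-22:v+22,u-22:u+22].reshape(-1,3); c0=np.nanmedian(b[b[:,2]>.045],0)
        b=C.reshape(-1,3); b=b[(np.hypot(*(b[:,:2]-c0[:2]).T)<.045)&(b[:,2]>.03)&(b[:,2]<.12)]
        if len(b)<8: print(n,nm,len(b)); continue
        zt=np.percentile(b[:,2],97); q=b[b[:,2]>zt-.012] if nm=="top" else b[b[:,2]<.068]
        mid=(b[:,:2].min(0)+b[:,:2].max(0))/2
        print(n,nm,len(q),"ztop %.3f"%zt,"mid",mid.round(4),"fit",fit(q).round(4), "r29",fit(q,.029).round(4) if nm=="side" else fit(q,.027).round(4))
for n,(u,v) in dict(sw=(400,291),sk=(242,254),sg=(325,258),sr=(173,287)).items():
    c=np.nanmedian(Q[v-5:v+6,u-5:u+6].reshape(-1,3),0)
    for C in (Q,S):
        b=C.reshape(-1,3); b=b[(np.hypot(*(b[:,:2]-c[:2]).T)<.075)&(b[:,2]>-.02)&(b[:,2]<.03)]
        print(n,c.round(4),"edge z",np.percentile(b[:,2],[5,50,95]).round(4))
    img=s["image"]; hsv=img[v-30:v+30,u-30:u+30].astype(int); ref=img[v-4:v+5,u-4:u+5].reshape(-1,3).mean(0)
    m=(np.abs(hsv-ref).sum(-1)<60).astype(np.uint8)
    k,l,st,_=cv2.connectedComponentsWithStats(m); i=1+np.argmax(st[1:,4]); 
    cn=max(cv2.findContours((l==i).astype(np.uint8),0,1)[0],key=cv2.contourArea); (cx,cy),r=cv2.minEnclosingCircle(cn)
    cx,cy=cx+u-30,cy+v-30; print("   img",round(cx,1),round(cy,1),round(r,1),Q[int(round(cy)),int(round(cx))].round(4))
E
python3 m.py
```

```text
table z 0.0011349311723591882 -0.000544600924628269
cw top 130 ztop 0.079 mid [0.6346 0.1628] fit [0.6346 0.1624 0.0267] r29 [0.6347 0.1624]
cw side 340 ztop 0.074 mid [0.6375 0.1615] fit [0.6371 0.1607 0.0272] r29 [0.6367 0.1615]
ck top 144 ztop 0.079 mid [0.5308 0.4133] fit [0.5305 0.4128 0.0267] r29 [0.5305 0.4129]
ck side 266 ztop 0.074 mid [0.5334 0.4095] fit [0.5324 0.4114 0.027 ] r29 [0.5317 0.4125]
cg top 133 ztop 0.078 mid [ 0.5457 -0.3948] fit [ 0.5459 -0.3952  0.0268] r29 [ 0.5459 -0.3952]
cg side 539 ztop 0.075 mid [ 0.5486 -0.3977] fit [ 0.5493 -0.3977  0.0269] r29 [ 0.5488 -0.3973]
cr top 133 ztop 0.078 mid [ 0.6662 -0.1732] fit [ 0.6658 -0.1736  0.0269] r29 [ 0.6658 -0.1736]
cr side 483 ztop 0.075 mid [ 0.6684 -0.1756] fit [ 0.669  -0.176   0.0269] r29 [ 0.6686 -0.1754]
pur top 140 ztop 0.079 mid [0.7331 0.2396] fit [0.733  0.2391 0.0267] r29 [0.733  0.2391]
pur side 325 ztop 0.074 mid [0.7361 0.2387] fit [0.736  0.2379 0.0268] r29 [0.735  0.2385]
y1 top 131 ztop 0.079 mid [0.7482 0.1475] fit [0.7477 0.1477 0.0267] r29 [0.7477 0.1477]
y1 side 388 ztop 0.075 mid [0.7508
[... 958 characters left out ...]
 r29 [ 0.5081 -0.2343]
sw [ 0.3577 -0.3061  0.0064] edge z [-0.0037  0.004   0.0126]
sw [ 0.3577 -0.3061  0.0064] edge z [-0.003   0.0033  0.0105]
   img 399.5 282.5 36.5 [ 0.3811 -0.3068  0.0027]
sk [0.4431 0.1124 0.0067] edge z [-0.0032  0.0043  0.0129]
sk [0.4431 0.1124 0.0067] edge z [-0.0034  0.003   0.0103]
   img 242.3 254.4 20.7 [0.4429 0.112  0.011 ]
sg [ 0.4386 -0.1078  0.0065] edge z [-0.0034  0.0041  0.0124]
sg [ 0.4386 -0.1078  0.0065] edge z [-0.0032  0.0031  0.0108]
   img 324.5 257.5 21.6 [ 0.4386 -0.1054  0.0028]
sr [0.3513 0.2914 0.0064] edge z [-0.003   0.0043  0.0128]
sr [0.3513 0.2914 0.0064] edge z [-0.0042  0.0026  0.0105]
   img 173.3 287.3 21.5 [0.3514 0.2911 0.0059]
```

Run:
```python
from h import *
import io,contextlib
with contextlib.redirect_stdout(io.StringIO()): from m import Q,S,s,fit
im=s["image"][120:320,100:460,::-1]; im=cv2.convertScaleAbs(cv2.resize(im,(792,440),interpolation=3),alpha=1.6); cv2.imwrite("pics/crop.png",im)
for n,c in dict(sw=(.3577,-.3061),sk=(.4431,.1124),sg=(.4386,-.1078),sr=(.3513,.2914)).items():
    for C in (Q,S):
        b=C.reshape(-1,3); c1=np.array(c)
        for _ in range(8):
            q=b[(np.hypot(*(b[:,:2]-c1).T)<.065)&(b[:,2]>.0065)&(b[:,2]<.03)]
            # silhouette: min enclosing circle of points above mid height
            c1=(np.percentile(q[:,:2],1,axis=0)+np.percentile(q[:,:2],99,axis=0))/2
        print(n,len(q),c1.round(4),(np.percentile(q[:,:2],99,axis=0)-np.percentile(q[:,:2],1,axis=0)).round(4),q[:,:2].mean(0).round(4))
```

```text
sw 842 [ 0.3571 -0.3062] [0.1058 0.1051] [ 0.3578 -0.3079]
sw 355 [ 0.3585 -0.3075] [0.1052 0.1076] [ 0.3538 -0.3059]
sk 858 [0.4432 0.1109] [0.1052 0.1044] [0.4428 0.112 ]
sk 211 [0.4454 0.1093] [0.1058 0.1067] [0.4424 0.1155]
sg 829 [ 0.439  -0.1072] [0.1051 0.1056] [ 0.4391 -0.1071]
sg 284 [ 0.4407 -0.1083] [0.1076 0.1048] [ 0.4349 -0.1044]
sr 892 [0.3515 0.2895] [0.1042 0.1043] [0.3509 0.2907]
sr 158 [0.3533 0.2885] [0.1088 0.106 ] [0.3498 0.2916]
```

View pics/crop.png

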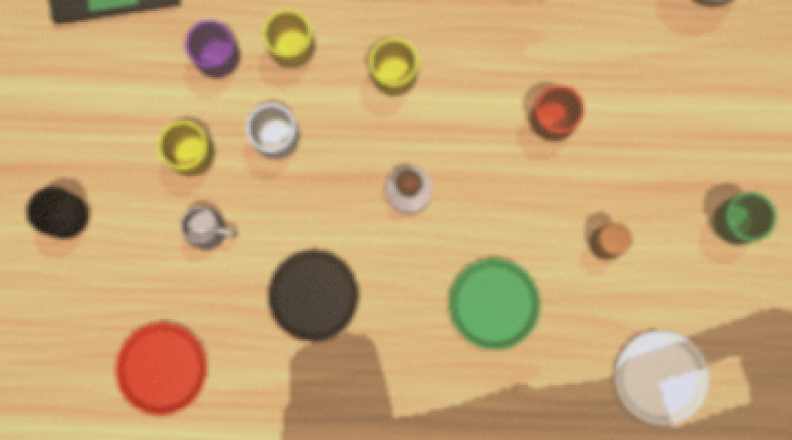

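Call:
move_arm:
  deltas: [0,0,-0.145,0,0,0,-1,0,0,-0.29,0,0,0,-1,0,0,-0.435,0,0,0,-1,0,0,-0.58,0,0,0,-1,0,0,-0.725,0,0,0,-1,0,0,-0.87,0,0,0,-1,0,0,-1.015,0,0,0,-1,0,0,-1.16,0,0,0,-1]

```text
time: 0.9
tool_pos: [0.2195, -0.5039, 0.1657]
ee_rot: [-3.141, -0.001, 1.577]
wrist_force: [0.9, 0.2, -0.3]
width: 0.0939
finger_force: 0.0
```

Crop: white (272,130), black (58,211), green (750,217) and red (557,112) are the listed cups, since each matches a saucer colour. Purple (212,48) and yellow (289,38), (393,65), (186,147) are decoys.

Call:
move_arm:
  deltas: [0,0,0,1,3,0.2,-1,0,0,0,2.4,7.5,0.6,-1,0,0,0,4,12.2,1,-1,0,0,0,5.6,17,1.4,-1,0,0,0,7.2,21.7,1.8,-1,0,0,0,8.8,26.5,2.2,-1,0,0,0,10,30.5,2.5,-1,0,0,0,10.8,32.8,2.6,-1]

```text
time: 1.7
tool_pos: [0.5502, -0.3939, 0.1383]
ee_rot: [-3.14, -0.002, 1.574]
wrist_force: [-0.8, 0.9, -0.7]
width: 0.0941
finger_force: 0.0
```

```bash
cat > w.py <<'E'
import sys
from h import *
from m import fit
o=robot.get_obs(); s=robot.snapshot("wrist")
T=np.eye(4); T[:3,:3]=R.from_euler("xyz",o["ee_rot"]).as_matrix(); T[:3,3]=o["tool_pos"]
W=cloud(s,T@np.array(s["T_tool_cam"])); cv2.imwrite("pics/"+sys.argv[1],s["image"][...,::-1])
c=np.array([float(a) for a in sys.argv[2:4]]); b=W.reshape(-1,3)
q=b[(np.hypot(*(b[:,:2]-c).T)<.045)&(b[:,2]>.065)&(b[:,2]<.085)]
print("t",o["time"],"tcp",o["tool_pos"].round(4),o["ee_rot"].round(4),"z table",np.nanmedian(b[np.abs(b[:,2])<.02,2]))
if len(q)>20: print("rim",len(q),fit(q).round(4),(q.min(0)+q.max(0))[:2]/2)
E
sed -i 's/^seeds=.*/if __name__!="__main__": seeds={}\nelse: &/; s/^for n,(u,v) in dict(sw/if __name__=="__main__":\n  &/' m.py; sed -n 1,14p m.py >/tmp/a; sed '/^if __name__/,$d;/^tab/d' m.py > fit.py; sed -i 's/from m import/from fit import/' w.py
python3 w.py g1.png .5475 -.3963
```

```text
t 1.7 tcp [ 0.5502 -0.3939  0.1383] [-3.1403e+00 -2.2000e-03  1.5738e+00] z table -0.0008495147701230721
rim 968 [ 0.5474 -0.3949  0.0265] [ 0.54744634 -0.39556942]
```

View pics/g1.png

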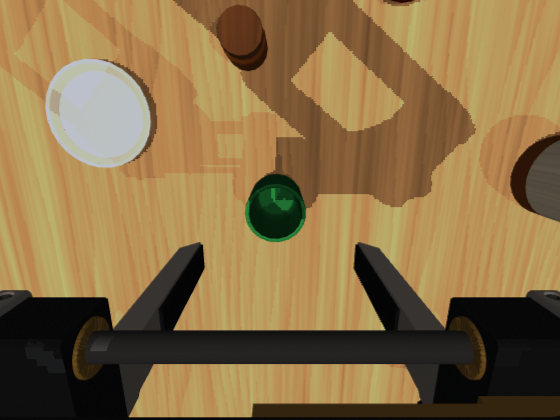

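The green cup sits at (275,210), midway between the fingers, with its rim at (.5474,-.3953). Descending partway.

Call:
move_arm:
  deltas: [0,0,0,0,0,0.5,-1,0,0,0,0,0,1.5,-1,0,0,0,0,0,3,-1,0,0,0,0,0,3,-1,0,0,0,0,0,3,-1,0,0,0,0,0,3,-1]

```text
time: 2.35
tool_pos: [0.5472, -0.3968, 0.1109]
ee_rot: [3.141, 0.001, 1.57]
wrist_force: [0.1, 0.7, -0.2]
width: 0.0941
finger_force: 0.0
```

Call:
move_arm:
  deltas: [0,0,0,0.1,0,1.5,-1,0,0,0,0.1,0,3.5,-1,0,0,0,0.1,0,5.5,-1,0,0,0,0.1,0,7,-1,0,0,0,0.1,0,8,-1,0,0,0,0.1,0,8.3,-1,0,0,0,0.1,0,8.3,-1,0,0,0,0.1,0,8.3,1]

```text
time: 3.15
tool_pos: [0.5483, -0.3958, 0.0286]
ee_rot: [3.14, 0.001, 1.571]
wrist_force: [-0.3, 0.4, 0.4]
width: 0.0887
finger_force: 0.0
```

Call:
move_arm:
  deltas: [0,0,0,0,0,0,1,0,0,0,0,0,0,1,0,0,0,0,0,0,1,0,0,0,0,0,0,1,0,0,0,0,0,0,1,0,0,0,0,0,0,1]

```text
time: 3.75
tool_pos: [0.5476, -0.3954, 0.0277]
ee_rot: [3.141, 0.0, 1.571]
wrist_force: [-0.2, -0.2, 0.5]
width: 0.0575
finger_force: 30.0
```

Call:
move_arm:
  deltas: [0,0,0,0,0,-0.7,1,0,0,0,0,0,-2.5,1,0,0,0,0,0,-5,1,0,0,0,0,0,-7.5,1,0,0,0,0,0,-10,1,0,0,0,0.5,-0.2,-11,1,0,0,0,2,-0.8,-11.2,1,0,0,0,5,-1.9,-11.2,1]

```text
time: 4.55
tool_pos: [0.5285, -0.3459, 0.1388]
ee_rot: [3.141, 0.0, 1.569]
wrist_force: [0.4, 0.2, -0.6]
width: 0.0569
finger_force: 30.0
```

Call:
move_arm:
  deltas: [0,0,0,3.5,-1.3,0,1,0,0,0,7,-2.6,0,1,0,0,0,10.5,-3.9,0,1,0,0,0,14,-5.2,0,1,0,0,0,17.5,-6.6,0,1,0,0,0,20.8,-7.8,0,1,0,0,0,22.8,-8.5,0,1,0,0,0,23.75,-8.85,0,1]

```text
time: 5.35
tool_pos: [0.4389, -0.1057, 0.1388]
ee_rot: [-3.141, -0.001, 1.573]
wrist_force: [-0.2, -0.4, -1.1]
width: 0.0572
finger_force: 30.0
```

Call:
move_arm:
  deltas: [0,0,0,0,0,1,1,0,0,0,0,0,3,1,0,0,0,0,0,5,1,0,0,0,0,0,6.5,1,0,0,0,0,0,7.5,1,0,0,0,0,0,7.5,1,0,0,0,0,0,7.5,1]

```text
time: 6.05
tool_pos: [0.4403, -0.1083, 0.0643]
ee_rot: [-3.141, 0.0, 1.57]
wrist_force: [-0.5, -0.4, -1.0]
width: 0.0576
finger_force: 30.0
```

```bash
python3 w.py g2.png .44 -.108
```

```text
t 6.05 tcp [ 0.4403 -0.1083  0.0643] [-3.1414e+00  2.0000e-04  1.5701e+00] z table -0.0008458675614678723
rim 1452 [ 0.4405 -0.1066  0.0266] [ 0.43924756 -0.10696504]
```

View pics/g2.png

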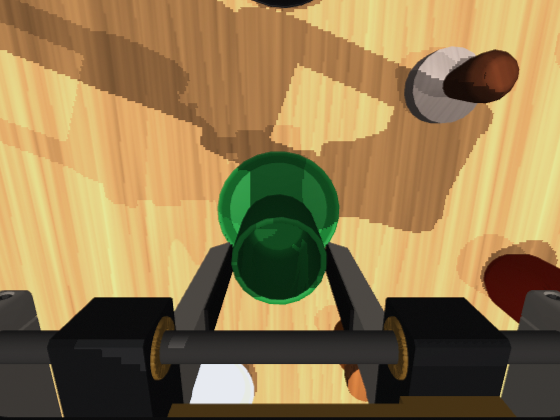

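The green cup (280,260) hangs over the green saucer (280,210 — perspective-shifted) and is laterally centred. Lowering slowly.

Call:
move_arm:
  deltas: [0,0,0,0,0,0.7,1,0,0,0,0,0,1.4,1,0,0,0,0,0,2.1,1,0,0,0,0,0,2.6,1,0,0,0,0,0,2.8,1,0,0,0,0,0,2.95,1,0,0,0,0,0,3.05,1,0,0,0,0,0,3.05,1]

```text
time: 6.9
tool_pos: [0.4402, -0.1078, 0.0339]
ee_rot: [3.141, 0.0, 1.571]
wrist_force: [0.3, 0.0, -1.3]
width: 0.0573
finger_force: 30.0
```

Call:
move_arm:
  deltas: [0,0,0,0,0,0.05,1,0,0,0,0,0,0.08,1,0,0,0,0,0,0.08,1]

```text
time: 7.2
tool_pos: [0.4404, -0.1079, 0.0336]
ee_rot: [3.141, 0.0, 1.571]
wrist_force: [-0.3, -0.2, 2.1]
width: 0.0573
finger_force: 30.0
```

Call:
move_arm:
  deltas: [0,0,0,0,0,0,-1,0,0,0,0,0,0,-1,0,0,0,0,0,0,-1,0,0,0,0,0,0,-1,0,0,0,0,0,0,-1,0,0,0,0,0,-1,-1,0,0,0,0,0,-4,-1,0,0,0,0,0,-8,-1]

```text
time: 8.0
tool_pos: [0.4386, -0.1072, 0.1126]
ee_rot: [-3.137, -0.002, 1.571]
wrist_force: [0.2, -1.0, 0.0]
width: 0.0939
finger_force: 0.0
```

Call:
move_arm:
  deltas: [0,0,0,-0.6,2,0,-1,0,0,0,-1.6,5.5,0,-1,0,0,0,-2.9,10,0,-1,0,0,0,-4.2,14.4,0,-1,0,0,0,-5.4,18.4,0,-1,0,0,0,-6.3,21.4,0,-1,0,0,0,-6.7,22.7,0,-1,0,0,0,-6.7,22.7,0,-1]

```text
time: 8.8
tool_pos: [0.6684, -0.1753, 0.1124]
ee_rot: [-3.141, -0.0, 1.571]
wrist_force: [-0.4, -0.1, -0.7]
width: 0.0935
finger_force: 0.0
```

Call:
move_arm:
  deltas: [0,0,0,0,0,0,-1,0,0,0,0,0,0,-1]

```text
time: 9.0
tool_pos: [0.6665, -0.1745, 0.1138]
ee_rot: [3.141, 0.0, 1.571]
wrist_force: [-0.4, -0.0, -0.7]
width: 0.094
finger_force: 0.0
```

```bash
python3 w.py r1.png .6674 -.1748
```

```text
t 9.0 tcp [ 0.6665 -0.1745  0.1138] [3.1415e+00 1.0000e-04 1.5709e+00] z table -0.0007043090963502752
rim 1150 [ 0.6675 -0.1726  0.0265] [ 0.66741027 -0.17335884]
```

Call:
move_arm:
  deltas: [0,0,0,0.06,0.08,1.5,-1,0,0,0,0.06,0.08,3.5,-1,0,0,0,0.06,0.08,5.5,-1,0,0,0,0.06,0.08,7.2,-1,0,0,0,0.06,0.08,8.3,-1,0,0,0,0.06,0.08,8.6,-1,0,0,0,0.06,0.08,8.6,-1,0,0,0,0.06,0.08,8.6,1]

```text
time: 9.85
tool_pos: [0.6686, -0.1744, 0.0283]
ee_rot: [3.14, 0.001, 1.571]
wrist_force: [-0.2, 0.3, 0.0]
width: 0.0892
finger_force: 0.0
```

Call:
move_arm:
  deltas: [0,0,0,0,0,0,1,0,0,0,0,0,0,1,0,0,0,0,0,0,1,0,0,0,0,0,0,1,0,0,0,0,0,0,1,0,0,0,0,0,0,1]

```text
time: 10.45
tool_pos: [0.6679, -0.1743, 0.0275]
ee_rot: [3.142, 0.0, 1.571]
wrist_force: [-2.1, -0.9, 1.9]
width: 0.0574
finger_force: 30.0
```

Call:
move_arm:
  deltas: [0,0,0,0,0,-0.7,1,0,0,0,0,0,-2.5,1,0,0,0,0,0,-5,1,0,0,0,0,0,-7.5,1,0,0,0,0,0,-10,1,0,0,0,0.3,-0.2,-11.7,1,0,0,0,1.3,-0.9,-12.3,1,0,0,0,3.3,-2.25,-12.3,1]

```text
time: 11.25
tool_pos: [0.6457, -0.1417, 0.1504]
ee_rot: [3.14, 0.001, 1.569]
wrist_force: [-0.3, 0.6, -3.4]
width: 0.0572
finger_force: 30.0
```

Call:
move_arm:
  deltas: [0,0,0,3.2,-2.15,0,1,0,0,0,6.4,-4.3,0,1,0,0,0,9.6,-6.5,0,1,0,0,0,12.8,-8.7,0,1,0,0,0,16,-10.9,0,1,0,0,0,19.2,-13.1,0,1,0,0,0,22.4,-15.2,0,1,0,0,0,25.6,-17.4,0,1]

```text
time: 12.05
tool_pos: [0.469, 0.1163, 0.1488]
ee_rot: [-3.14, -0.0, 1.571]
wrist_force: [0.5, 0.1, -1.6]
width: 0.0578
finger_force: 30.0
```

Call:
move_arm:
  deltas: [0,0,0,3.2,-2.2,0,1,0,0,0,6.4,-4.4,0,1,0,0,0,9.6,-6.6,0,1,0,0,0,12.8,-8.8,0,1,0,0,0,15.4,-10.6,0,1,0,0,0,16.9,-11.6,0,1,0,0,0,17.4,-11.9,0,1,0,0,0,17.4,-11.9,0,1]

```text
time: 12.85
tool_pos: [0.3514, 0.2889, 0.1492]
ee_rot: [-3.141, 0.001, 1.573]
wrist_force: [-0.3, 0.6, -2.2]
width: 0.0578
finger_force: 30.0
```

Call:
move_arm:
  deltas: [0,0,0,0,0,1,1,0,0,0,0,0,3,1,0,0,0,0,0,5,1,0,0,0,0,0,7,1,0,0,0,0,0,8.2,1,0,0,0,0,0,8.7,1,0,0,0,0,0,8.7,1,0,0,0,0,0,8.7,1]

```text
time: 13.65
tool_pos: [0.3532, 0.289, 0.0639]
ee_rot: [3.14, -0.001, 1.57]
wrist_force: [1.0, -0.4, -0.7]
width: 0.0573
finger_force: 30.0
```

```bash
python3 w.py r2.png .3525 .289
```

```text
t 13.65 tcp [0.3532 0.289  0.0639] [ 3.1402e+00 -7.0000e-04  1.5703e+00] z table -0.0008308090082594366
rim 1459 [0.3534 0.2918 0.0266] [0.35345321 0.29121399]
```

View pics/r2.png

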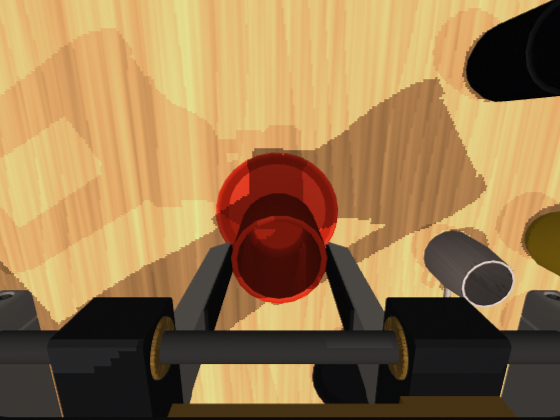

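The red cup (280,258) is over the red saucer (278,210), the same picture as the green placing. Lowering.

Call:
move_arm:
  deltas: [0,0,0,0,0,0.7,1,0,0,0,0,0,1.4,1,0,0,0,0,0,2.1,1,0,0,0,0,0,2.6,1,0,0,0,0,0,2.8,1,0,0,0,0,0,2.95,1,0,0,0,0,0,3.03,1,0,0,0,0,0,3.05,1]

```text
time: 14.5
tool_pos: [0.3521, 0.2891, 0.0334]
ee_rot: [-3.141, -0.0, 1.571]
wrist_force: [-3.1, -2.0, 5.1]
width: 0.0572
finger_force: 30.0
```

Call:
move_arm:
  deltas: [0,0,0,0,0,0,1]

```text
time: 14.6
tool_pos: [0.3522, 0.289, 0.0334]
ee_rot: [-3.141, -0.0, 1.571]
wrist_force: [-4.5, -1.4, 4.2]
width: 0.0573
finger_force: 30.0
```

Contact. Release and rise.

Call:
move_arm:
  deltas: [0,0,0,0,0,0,-1,0,0,0,0,0,0,-1,0,0,0,0,0,0,-1,0,0,0,0,0,0,-1,0,0,0,0,0,0,-1,0,0,0,0,0,-1,-1,0,0,0,0,0,-4,-1,0,0,0,0,0,-8,-1]

```text
time: 15.4
tool_pos: [0.3511, 0.2879, 0.112]
ee_rot: [-3.138, 0.003, 1.571]
wrist_force: [0.6, 0.4, 1.1]
width: 0.0941
finger_force: 0.0
```

Call:
move_arm:
  deltas: [0,0,0,1.2,1.8,0,-1,0,0,0,3.5,5,0,-1,0,0,0,6.2,9,0,-1,0,0,0,9,13,0,-1,0,0,0,11.3,16.3,0,-1,0,0,0,12.35,17.9,0,-1,0,0,0,12.35,17.9,0,-1,0,0,0,12.35,17.9,0,-1]

```text
time: 16.2
tool_pos: [0.5312, 0.4121, 0.1125]
ee_rot: [-3.141, 0.001, 1.571]
wrist_force: [-0.8, -0.8, 0.0]
width: 0.094
finger_force: 0.0
```

Call:
move_arm:
  deltas: [0,0,0,0,0,0,-1]

```text
time: 16.3
tool_pos: [0.5307, 0.4119, 0.1132]
ee_rot: [3.142, 0.0, 1.571]
wrist_force: [-0.6, -0.0, 0.2]
width: 0.094
finger_force: 0.0
```

```bash
python3 w.py k1.png .5315 .4125
```

```text
t 16.3 tcp [0.5307 0.4119 0.1132] [3.1415e+00 1.0000e-04 1.5709e+00] z table -0.0008213980826801692
rim 1148 [0.5315 0.4155 0.0265] [0.5315631  0.41492922]
```

Call:
move_arm:
  deltas: [0,0,0,0.12,0.08,1.5,-1,0,0,0,0.12,0.08,3.5,-1,0,0,0,0.12,0.08,5.5,-1,0,0,0,0.12,0.08,7.2,-1,0,0,0,0.12,0.08,8.3,-1,0,0,0,0.12,0.08,8.55,-1,0,0,0,0.12,0.08,8.55,-1,0,0,0,0.12,0.08,8.55,1]

```text
time: 17.15
tool_pos: [0.5328, 0.4139, 0.0283]
ee_rot: [3.14, -0.001, 1.571]
wrist_force: [0.1, -0.4, 0.8]
width: 0.089
finger_force: 0.0
```

Call:
move_arm:
  deltas: [0,0,0,0,0,0,1,0,0,0,0,0,0,1,0,0,0,0,0,0,1,0,0,0,0,0,0,1,0,0,0,0,0,0,1,0,0,0,0,0,0,1]

```text
time: 17.75
tool_pos: [0.5322, 0.4137, 0.0274]
ee_rot: [3.142, -0.0, 1.571]
wrist_force: [-1.5, -0.3, 1.6]
width: 0.0575
finger_force: 30.0
```

Call:
move_arm:
  deltas: [0,0,0,0,0,-0.7,1,0,0,0,0,0,-2.5,1,0,0,0,0,0,-5,1,0,0,0,0,0,-7.5,1,0,0,0,0,0,-10,1,0,0,0,-0.4,-0.1,-11.7,1,0,0,0,-1.6,-0.4,-12.3,1,0,0,0,-4.1,-1.2,-12.3,1]

```text
time: 18.55
tool_pos: [0.5205, 0.3726, 0.1504]
ee_rot: [3.14, -0.001, 1.572]
wrist_force: [-0.1, 0.4, -1.5]
width: 0.0578
finger_force: 30.0
```

Call:
move_arm:
  deltas: [0,0,0,-3.8,-1.1,0,1,0,0,0,-7.6,-2.2,0,1,0,0,0,-11.4,-3.3,0,1,0,0,0,-15.2,-4.4,0,1,0,0,0,-19,-5.5,0,1,0,0,0,-22.8,-6.6,0,1,0,0,0,-25.2,-7.3,0,1,0,0,0,-26.25,-7.6,0,1]

```text
time: 19.35
tool_pos: [0.4425, 0.1075, 0.149]
ee_rot: [-3.14, 0.001, 1.568]
wrist_force: [0.0, 1.3, -2.0]
width: 0.0576
finger_force: 30.0
```

Call:
move_arm:
  deltas: [0,0,0,0,0,1,1,0,0,0,0,0,3,1,0,0,0,0,0,5,1,0,0,0,0,0,7,1,0,0,0,0,0,8.2,1,0,0,0,0,0,8.7,1,0,0,0,0,0,8.7,1,0,0,0,0,0,8.7,1]

```text
time: 20.15
tool_pos: [0.4449, 0.1104, 0.0638]
ee_rot: [3.14, -0.0, 1.571]
wrist_force: [1.3, -0.5, -1.2]
width: 0.0577
finger_force: 30.0
```

```bash
python3 w.py k2.png .444 .110
```

```text
t 20.15 tcp [0.4449 0.1104 0.0638] [ 3.1402e+00 -2.0000e-04  1.5712e+00] z table -0.0007782701372633927
rim 1444 [0.4449 0.1135 0.0266] [0.44547016 0.11308217]
```

View pics/k2.png

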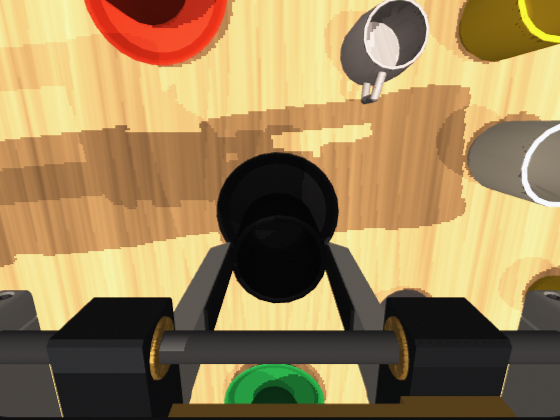

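The black cup (280,258) is over the black saucer (278,210). Lowering.

Call:
move_arm:
  deltas: [0,0,0,0,0,0.7,1,0,0,0,0,0,1.4,1,0,0,0,0,0,2.1,1,0,0,0,0,0,2.6,1,0,0,0,0,0,2.8,1,0,0,0,0,0,2.95,1,0,0,0,0,0,3.03,1,0,0,0,0,0,3.03,1]

```text
time: 21.0
tool_pos: [0.4441, 0.1101, 0.0333]
ee_rot: [-3.141, 0.0, 1.571]
wrist_force: [-2.7, 0.1, 1.7]
width: 0.0576
finger_force: 30.0
```

Call:
move_arm:
  deltas: [0,0,0,0,0,0.02,1]

```text
time: 21.1
tool_pos: [0.4441, 0.1101, 0.0333]
ee_rot: [-3.141, -0.0, 1.571]
wrist_force: [-4.1, 0.4, 5.2]
width: 0.0572
finger_force: 30.0
```

Call:
move_arm:
  deltas: [0,0,0,0,0,0,-1,0,0,0,0,0,0,-1,0,0,0,0,0,0,-1,0,0,0,0,0,0,-1,0,0,0,0,0,0,-1,0,0,0,0,0,-1,-1,0,0,0,0,0,-4,-1,0,0,0,0,0,-8,-1]

```text
time: 21.9
tool_pos: [0.4426, 0.1098, 0.112]
ee_rot: [-3.137, 0.001, 1.571]
wrist_force: [0.2, -0.8, 0.2]
width: 0.0939
finger_force: 0.0
```

Call:
move_arm:
  deltas: [0,0,0,0.5,1.8,0,-1,0,0,0,1.4,5,0,-1,0,0,0,2.5,9.2,0,-1,0,0,0,3.6,13.4,0,-1,0,0,0,4.6,17.2,0,-1,0,0,0,5.2,19.2,0,-1,0,0,0,5.2,19.2,0,-1,0,0,0,5.2,19.2,0,-1]

```text
time: 22.7
tool_pos: [0.6359, 0.162, 0.1125]
ee_rot: [-3.141, 0.0, 1.571]
wrist_force: [-0.6, 0.9, -1.2]
width: 0.0939
finger_force: 0.0
```

Call:
move_arm:
  deltas: [0,0,0,0,0,0,-1]

```text
time: 22.8
tool_pos: [0.6354, 0.1618, 0.1132]
ee_rot: [-3.142, 0.0, 1.571]
wrist_force: [-0.3, 0.4, 0.8]
width: 0.0939
finger_force: 0.0
```

```bash
python3 w.py w1.png .636 .162
```

```text
t 22.8 tcp [0.6354 0.1618 0.1132] [-3.1415e+00  2.0000e-04  1.5707e+00] z table -0.0007761234068066336
rim 1153 [0.636  0.1644 0.0265] [0.63593311 0.16382653]
```

View pics/w1.png

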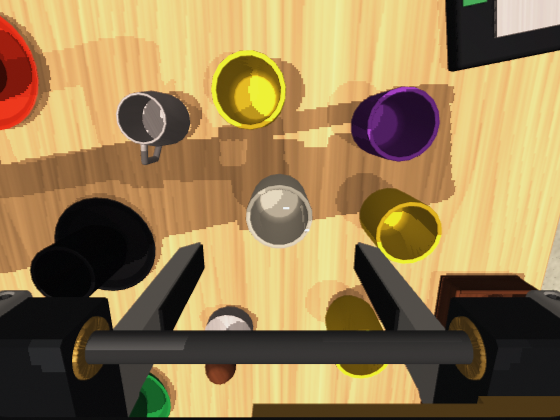

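The white cup (279,213) is midway between the fingers. The right finger has about 25 mm to the yellow cup (402,228). Descending.

Call:
move_arm:
  deltas: [0,0,0,0.05,0.05,1.5,-1,0,0,0,0.05,0.05,3.5,-1,0,0,0,0.05,0.05,5.5,-1,0,0,0,0.05,0.05,7.2,-1,0,0,0,0.05,0.05,8.3,-1,0,0,0,0.05,0.05,8.55,-1,0,0,0,0.05,0.05,8.55,-1,0,0,0,0.05,0.05,8.55,1]

```text
time: 23.65
tool_pos: [0.6375, 0.1627, 0.0283]
ee_rot: [3.14, -0.0, 1.571]
wrist_force: [0.7, -0.1, 0.4]
width: 0.0889
finger_force: 0.0
```

Call:
move_arm:
  deltas: [0,0,0,0,0,0,1,0,0,0,0,0,0,1,0,0,0,0,0,0,1,0,0,0,0,0,0,1,0,0,0,0,0,0,1,0,0,0,0,0,0,1]

```text
time: 24.25
tool_pos: [0.6367, 0.1626, 0.0273]
ee_rot: [3.142, 0.0, 1.571]
wrist_force: [-0.9, -0.5, 0.6]
width: 0.0561
finger_force: 30.0
```

Call:
move_arm:
  deltas: [0,0,0,0,0,-0.7,1,0,0,0,0,0,-2.5,1,0,0,0,0,0,-5,1,0,0,0,0,0,-7.5,1,0,0,0,0,0,-10,1,0,0,0,0,0,-11.7,1,0,0,0,-1.2,-0.7,-12.3,1,0,0,0,-3.2,-1.9,-12.3,1]

```text
time: 25.05
tool_pos: [0.618, 0.1305, 0.1508]
ee_rot: [3.14, -0.0, 1.572]
wrist_force: [0.6, -0.9, -1.8]
width: 0.0562
finger_force: 30.0
```

Call:
move_arm:
  deltas: [0,0,0,-3.2,-1.9,0,1,0,0,0,-6.4,-3.8,0,1,0,0,0,-9.6,-5.7,0,1,0,0,0,-12.8,-7.6,0,1,0,0,0,-16,-9.5,0,1,0,0,0,-19.2,-11.4,0,1,0,0,0,-22.4,-13.3,0,1,0,0,0,-25.6,-15.2,0,1]

```text
time: 25.85
tool_pos: [0.4634, -0.1268, 0.149]
ee_rot: [-3.14, -0.0, 1.57]
wrist_force: [0.5, -1.1, -1.4]
width: 0.0558
finger_force: 30.0
```

Call:
move_arm:
  deltas: [0,0,0,-3.2,-1.9,0,1,0,0,0,-6.4,-3.8,0,1,0,0,0,-9.6,-5.7,0,1,0,0,0,-12.8,-7.6,0,1,0,0,0,-15.6,-9.3,0,1,0,0,0,-17.4,-10.4,0,1,0,0,0,-18.15,-10.8,0,1,0,0,0,-18.15,-10.8,0,1]

```text
time: 26.65
tool_pos: [0.3566, -0.3072, 0.1493]
ee_rot: [-3.141, -0.001, 1.569]
wrist_force: [0.3, 0.7, -1.5]
width: 0.056
finger_force: 30.0
```

Call:
move_arm:
  deltas: [0,0,0,0,0,1,1,0,0,0,0,0,3,1,0,0,0,0,0,5,1,0,0,0,0,0,7,1,0,0,0,0,0,8.2,1,0,0,0,0,0,8.7,1,0,0,0,0,0,8.7,1,0,0,0,0,0,8.7,1]

```text
time: 27.45
tool_pos: [0.3584, -0.3072, 0.0639]
ee_rot: [3.14, 0.001, 1.571]
wrist_force: [-0.2, -0.3, -1.6]
width: 0.0564
finger_force: 30.0
```

```bash
python3 w.py w2.png .358 -.307
```

```text
t 27.45 tcp [ 0.3584 -0.3072  0.0639] [3.1405e+00 1.2000e-03 1.5713e+00] z table -0.0008448221791954591
rim 1435 [ 0.3583 -0.3041  0.0266] [ 0.35698858 -0.30448668]
```

View pics/w2.png

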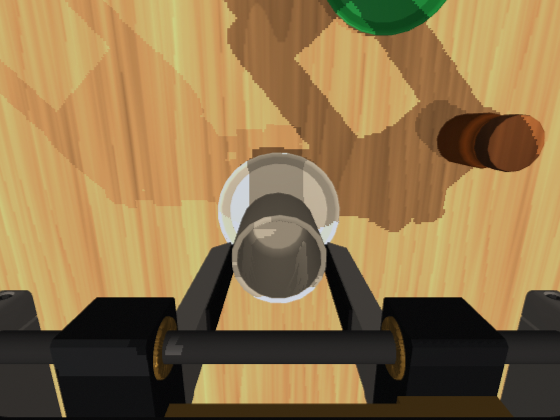

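The white cup (280,258) is over the white saucer (279,210). Lowering.

Call:
move_arm:
  deltas: [0,0,0,0,0,0.7,1,0,0,0,0,0,1.4,1,0,0,0,0,0,2.1,1,0,0,0,0,0,2.6,1,0,0,0,0,0,2.8,1,0,0,0,0,0,2.95,1,0,0,0,0,0,3.02,1,0,0,0,0,0,3.02,1]

```text
time: 28.3
tool_pos: [0.3578, -0.3072, 0.0333]
ee_rot: [3.141, 0.001, 1.571]
wrist_force: [-0.9, -0.7, 0.9]
width: 0.0561
finger_force: 30.0
```

Call:
move_arm:
  deltas: [0,0,0,0,0,0.03,1]

```text
time: 28.4
tool_pos: [0.3578, -0.3073, 0.0332]
ee_rot: [3.141, 0.001, 1.571]
wrist_force: [-1.7, 1.1, 3.4]
width: 0.0562
finger_force: 30.0
```

Call:
move_arm:
  deltas: [0,0,0,0,0,0,-1,0,0,0,0,0,0,-1,0,0,0,0,0,0,-1,0,0,0,0,0,0,-1,0,0,0,0,0,0,-1,0,0,0,0,0,-1,-1,0,0,0,0,0,-4,-1,0,0,0,0,0,-8,-1]

```text
time: 29.2
tool_pos: [0.3566, -0.3057, 0.112]
ee_rot: [-3.138, -0.003, 1.571]
wrist_force: [0.2, 0.2, -0.4]
width: 0.0934
finger_force: 0.0
```

Call:
move_arm:
  deltas: [0,0,0,-3,0,-3,-1,0,0,0,-7,0,-6,-1,0,0,0,-11,0,-9,-1,0,0,0,-15,-1,-9,-1,0,0,0,-19,-2,-9,-1,0,0,0,-21,-2,-9,-1,0,0,0,-21,-2,-9,-1,0,0,0,-21,-2,-9,-1]

```text
time: 30.0
tool_pos: [0.3378, -0.5166, 0.2027]
ee_rot: [3.141, -0.001, 1.571]
wrist_force: [0.2, -0.2, -0.4]
width: 0.0941
finger_force: 0.0
```

Run:
```python
from h import *
from fit import fit
s=robot.snapshot("top"); t=robot.snapshot("side"); Q=cloud(s); S=cloud(t)
cv2.imwrite("pics/end.png",np.vstack([s["image"][120:340,60:500],t["image"][100:320,60:500]])[...,::-1])
for n,c in dict(w=(.358,-.307),k=(.444,.11),g=(.44,-.108),r=(.3525,.289)).items():
    for C in (Q,S):
        b=C.reshape(-1,3); r=np.hypot(*(b[:,:2]-c).T)
        q=b[(r<.045)&(b[:,2]>.07)&(b[:,2]<.1)]; p=b[(r<.065)&(b[:,2]>.0065)&(b[:,2]<.02)]
        print(n,"cup",fit(q).round(4),"saucer",((np.percentile(p[:,:2],1,axis=0)+np.percentile(p[:,:2],99,axis=0))/2).round(4),"ztop",np.percentile(q[:,2],95).round(4))
```

```text
w cup [ 0.3563 -0.3056  0.0268] saucer [ 0.3571 -0.3059] ztop 0.0851
w cup [ 0.359  -0.3083  0.0268] saucer [ 0.3613 -0.3075] ztop 0.0815
k cup [0.4425 0.1098 0.0267] saucer [0.4433 0.1114] ztop 0.0844
k cup [0.4447 0.1076 0.027 ] saucer [0.4445 0.111 ] ztop 0.0805
g cup [ 0.4391 -0.1084  0.0267] saucer [ 0.439  -0.1071] ztop 0.0854
g cup [ 0.4417 -0.1104  0.0267] saucer [ 0.4406 -0.1077] ztop 0.0818
r cup [0.3513 0.2879 0.0267] saucer [0.3515 0.2895] ztop 0.0845
r cup [0.353  0.2864 0.0269] saucer [0.3511 0.2877] ztop 0.0805
```

View pics/end.png

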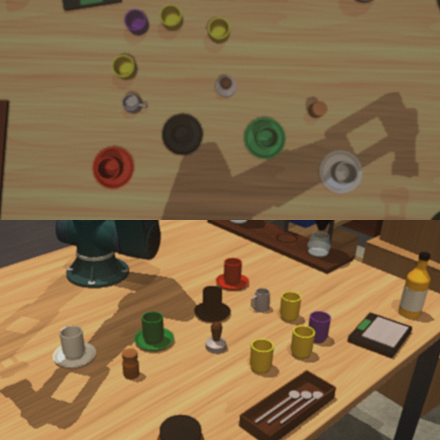

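All four cups stand upright and centred on their own saucers, within about 3 mm. The jug, tamper and decoys are unmoved.

```bash
python3 -c "
from bench import robot
print(robot.close_job())"
```

```text
the job is handed in; nothing more can be done
None
```

I set all four cups upright on the saucers of their own colour, within about 3 mm of centre by the final pictures, and handed the job in at about 30 s; no verdict came back.

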